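# Tighten the sander's lock ring with the pin spanner and inch it

### The arm

A 6-joint arm with a two-finger parallel gripper is mounted at the origin on a cart in front of the work surface, level with it; the furniture and walls round the work are solid. World frame = base frame: x ahead of the robot, y to its left, z up, the work surface at z = 0. Lengths are in mm, angles in degrees, forces in N, time in s.
With the tool pointing down it reaches from about 350 to 850 mm from the base axis. Payload 8.1 kg.
Tool frame: the origin (TCP) lies at the centre of the arm's flange, where the gripper is bolted on; the fingertips stand 186 mm ahead of it and the grasp point (between the pads) lies 167 mm ahead of it; z points along the fingers, y is the line along which they close (so a half turn about z gives the same grasp; the last joint's range is limited). The gripper opens to 93 mm and grips with 3 to 60 N. Pads are 15 mm wide; open, the fingers measure 128 mm over their backs; the gripper's body (75 mm by 188 mm) begins 65 mm behind the grasp point.
Start: joints at [70.508, 7.471, 85.268, -0, 87.261, -4.893], TCP at [151.209, 580.64, 404.735] pointing down, gripper open.
Joint ranges: [-169.43, 169.43], [-51.17, 129.36], [1.28, 143.12], [-76.62, 256.62], [0, 156.53], [-152.29, 152.29]. Speed limits (degrees/s): [136.94, 136.94, 159.86, 180, 180, 180].

### API

Orientations are given as [roll, pitch, yaw] about the fixed x, y, z axes, in that order (R = Rz(yaw) Ry(pitch) Rx(roll)).
In Python, from bench import env, viewer, order, nets gives the robot as it stands.
- The arm moves only by the shell command python3 -m crank 'ROWS' [FORCE]. ROWS is JSON, a list that holds one entry, the list of rows, each a list of 7 numbers: the turn, a rotation vector about the tool's x, y, z in units of 8 degrees (1.0 is 8 degrees), then the shift along the tool's x, y, z in units of 50 mm (1.0 is 50 mm), then the opening, from 0 (shut) to 1 (fully open). A call has 1 to 12 rows; each row shifts and turns the commanded pose from where the row before left it, along the tool's axes as they then stand; what a row does not reach is not made up. A row lasts 1/10 s, in which the tool goes at most 50 mm and 8.59 degrees, less where a joint would pass 70% of its speed; a pose out of reach is approached as far as the arm can. A call is refused whole if a number of a shift passes 1 or a number of a turn 1, either way. A call with a gripper value outside its range is refused whole. The fingers move at their own pace and stop on an object; FORCE is the grip in N (left out, the last holds). Time passes only in rows, so rows that do not move let the fingers close. It gives the time, the measured TCP pose, the force, the opening and the grip force at its end, in the units of the state.
- env.state(): the state, without advancing time (a new reading comes with each control period).
- viewer.read_camera(name): name is "scene" or "top" or "wrist"; returns the picture (420x560x3 uint8, red, green, blue); there is no depth.
- viewer.camera_model(name): a dict with "fovy" (degrees; the focal length in pixels is half the picture's height over the tangent of half this angle, whatever the lens; pixels are square), "cx", "cy" (the principal point, pixels), "rvec" (rotation vector, rad) and "tvec" (3), from world to camera coordinates, as OpenCV has them. Camera axes: x right, y down, z forward; pixel columns grow to the right and rows downward; lengths in mm; the calibration is good to about 2 mm. A picture is of the moment at which its call begins: read the wrist's pose just before it. camera_model takes no time and is no camera call; for the wrist camera it gives the pose at the moment of the call.
- order.sign_off(): hands the job in; it is judged then, once.
Trained networks look in the newest picture that a camera, given by its name, has taken for a name from the list of things; names that differ only in an ending like _2 or _b are one class to them, and where a whole thing is asked for, a point or a joint stands for the part that bears it (a point fixed in the world has none). Each returns a list of dicts, best first, with "conf" (0 to 1); they miss things now and then, are a little off and sometimes report something else, mostly with a low value. They report only what shows in the picture. A call takes as long as a camera call. They do not tell look-alikes from the thing itself.
- nets.look_for(name, camera): "at" ([column, row] in pixels, amid what is visible of it).
The state is a dict: "time": time; "joints": joint angles; "dq": joint speeds; "joint_torque": joint torques, N m; "position": TCP position; "tool_rot": TCP orientation; "contact_force": force on the tool from outside, world axes, zero at the start; "moment": the same for the moment, N m; "grip_width": opening from 0.0 (shut) to 1.0 (fully open); "finger_force": force on a finger pad.
Only numpy, scipy, OpenCV 4.12 (cv2) and the standard library are available. Lean on these libraries where they do the work, as an engineer would, in place of code of your own. Each camera call takes 0.05 s, during which the arm holds its last target. There are 200 camera calls.

### The job

The disc of the bench sander is held by a brass lock ring that is still loose: take the blue pin spanner from its wooden stand, feel both of its pins into two opposite holes of the ring before you turn it, and turn the ring clockwise until it comes up against its stop. Put the spanner back in the slot of its stand and let go of it, then hold the yellow inch button fully down for at least two seconds and release it. Leave the nail tin, the sanding block and the tape measure where they are.

Things in the scene. Friction and masses are not known exactly. Their poses are not given: they have to be found in the camera images.
- spanner_grip (a point): middle of the pin spanner's blue handle, an upright flat paddle 44 mm along the spanner's x, 14 mm thick along its y, 56 mm high; 54 mm straight above spanner_tip, 18 mm below the handle's top, 38 mm above the top of the steel head. Grasp from above, closing across the 14 mm (y). Axes: x along the line of the two pins, z up
- spanner_tip (a point): point half-way between the ends of the spanner's two pins, below the handle; same axes. Pins: 6 mm thick, round ends, at 22 mm either way along x, standing 8 mm down out of the head. A half turn of the spanner makes no difference
- spanner: the whole loose pin spanner, about 160 g; origin at spanner_tip, same axes. Its dark steel head is a plate 64 x 28 x 8 mm whose flat underside comes to rest on the ring's face, or across the stand's slot
- ring_face (a point): centre of the top face of the brass lock ring, 72 mm above the bench; x from front panel to back, z up. Ring 64 mm across, bore 25 mm, 10 mm thick, six 9 mm through holes 60 degrees apart, 22 mm from the axis. The holes' angle differs every time and is NOT told by this frame: look, or find it by touch. Pins fully in: spanner_tip 8 mm below this point
- ring (a joint): turn of the lock ring, rad: 0 = loose end, grows clockwise seen from above, 0.95 = its stop; starts at 0 to 0.25. It takes 0.2 N m to turn and stays where it is left; pins pressed on its face with under 6 N slide over it, and drop in within 60 degrees. The pins have about 0.07 rad of play in the holes either way
- sander: the green fixed bench sander: housing 210 x 170 mm, 50 mm high, rubber feet, with a brown disc 150 mm across whose top is 62 mm above the bench; origin on the bench under the ring's axis, x from the front panel to the back, z up
- stand_slot (a point): centre of the slot of the fixed wooden spanner stand (120 x 60 mm, 30 mm high), level with its top face; x along the slot, z up. The slot is 16 mm wide, 24 mm deep, open at both ends. The spanner stands upright with both pins in the slot and its head resting across the top face: spanner_tip is then 8 mm below this point
- inch_button_top (a point): centre of the top of the round yellow spring button (28 mm across) in a black collar on the sander's front panel; top 72 mm above the bench when up; pressed straight down, best with a closed gripper
- inch_button (a joint): how far the button is pressed: 0 = up, 0.006 m = fully down (5 N); it springs back when released
- nail_tin: bystander: round steel tin of nails, 74 x 94 x 60 mm with the nails that stick out, loose; origin at the centre of its underside
- sanding_block: bystander: cork sanding block, 66 x 110 x 31 mm, loose; origin at the centre of its underside
- tape_measure: bystander: grey tape measure, 36 x 72 x 62 mm, loose; origin at the centre of its underside
Things that resemble listed ones, but are neither listed nor needed, are in the scene too. Leave any orange look-alike of the spanner alone.

How it is judged:
By the outcome, as a careful person would: the job done as asked, in the order asked, and still so for the second after the job is handed in, with the robot touching nothing.
It also fails if it takes over 69 s, if anything falls off the work surface, if the arm or the gripper's body presses on something with over 40 N, if the wrist force passes 120 N, or if a joint passes its speed limit or range.

## Working session

There is one attempt and no reset: what is moved stays moved. The work goes in short steps, Python scripts to look and compute and a shell command to move; the robot and the scene stay as the last step left them, time stands still between calls to the robot, and variables do not carry over. Pictures are saved under pics/ and viewed, at most 12 in all, crops included, and the job is handed in when it is done.

```bash
mkdir -p pics; ls; cat > h.py <<'E'
import numpy as np, cv2
from bench import env, viewer, order, nets
def K(m):
    f=210/np.tan(np.radians(m["fovy"])/2); return np.array([[f,0,m["cx"]],[0,f,m["cy"]],[0,0,1]])
def ray(m,px):
    R=cv2.Rodrigues(np.array(m["rvec"],float))[0]; t=np.array(m["tvec"],float)
    c=-R.T@t; d=R.T@np.linalg.inv(K(m))@np.array([px[0],px[1],1.]); return c,d
def at(m,px,z):
    c,d=ray(m,px); return c+d*(z-c[2])/d[2]
def save(n,img,crop=None,s=1):
    if crop: img=img[crop[1]:crop[3],crop[0]:crop[2]]
    cv2.imwrite(n,cv2.resize(img[:,:,::-1],None,fx=s,fy=s,interpolation=cv2.INTER_CUBIC))
def proj(m,p):
    return cv2.projectPoints(np.array([p],float),np.array(m["rvec"],float),np.array(m["tvec"],float),K(m),None)[0].ravel()
E
python3 - <<'E'
from h import *
a=viewer.read_camera("scene");b=viewer.read_camera("top")
save("pics/both.png",np.vstack([a,b]) if 0 else cv2.resize(np.hstack([a,b]),(800,300)))
save("pics/top.png",b,None,1.4)
m=viewer.camera_model("top"); print(m); print(viewer.camera_model("scene")); print({k:m[k] for k in m})
for n,z in [("spanner_grip",76),("ring_face",72),("stand_slot",30),("inch_button_top",72),("nail_tin",30),("sanding_block",31),("tape_measure",62)]:
    for r in nets.look_for(n,"top")[:3]: print(n,np.round(r["at"]),round(r["conf"],2),np.round(at(m,r["at"],z)))
print(env.state())
E
```

```text
pics
{'fovy': 57.83812960469689, 'cx': 273.82964669149067, 'cy': 212.289876266381, 'rvec': array([ 2.12894429, -2.16142819,  0.16154805]), 'tvec': array([  39.00704322,  544.55764375, 1085.62499184])}
{'fovy': 43.47214175815332, 'cx': 283.62805965099903, 'cy': 205.48985697138735, 'rvec': array([ 2.14355471, -0.56342924,  0.28620001]), 'tvec': array([-434.7583239 ,  243.90516859, 1201.34196873])}
{'fovy': 57.83812960469689, 'cx': 273.82964669149067, 'cy': 212.289876266381, 'rvec': array([ 2.12894429, -2.16142819,  0.16154805]), 'tvec': array([  39.00704322,  544.55764375, 1085.62499184])}
spanner_grip [193. 234.] 0.76 [480. 262.  76.]
spanner_grip [162. 270.] 0.53 [382. 347.  76.]
ring_face [289. 208.] 0.97 [551. -13.  72.]
stand_slot [201. 228.] 0.72 [503. 248.  30.]
stand_slot [208. 177.] 0.27 [658. 230.  30.]
nail_tin [383. 226.] 0.86 [ 501. -294.   30.]
sanding_block [205. 176.] 0.67 [661. 238.  31.]
tape_measure [362. 170.] 0.72 [ 665. -230.   62.]
tape_measure [199. 228.] 0.46 [499. 248.  62.]
{'time': 0.45, 'joints': array([ 7.05079563e+01,  7.47376348e+00,  8.52734803e+01, -5.21460032e-04,
        8.72601149e+01, -4.89326282e+00]), 'dq': array([ 0.00738751, -0.10999577, -0.00487787,  0.03464344,  0.15787802,
       -0.04126881]), 'joint_torque': array([-3.83110983e-04, -5.59059691e+01, -4.91443241e+01,  7.67477090e-02,
        2.51043623e-02, -5.24522352e-05]), 'position': array([151.20635785, 580.61916118, 404.65361385]), 'tool_rot': array([-1.79992624e+02, -1.08734441e-04,  1.65401244e+02]), 'contact_force': array([ 0.91170457, -0.31386321, -0.1209083 ]), 'moment': array([-0.00744616, -0.00210875, -0.0010248 ]), 'finger_force': 0.0, 'grip_width': 1.00033132102261}
```

View pics/top.png

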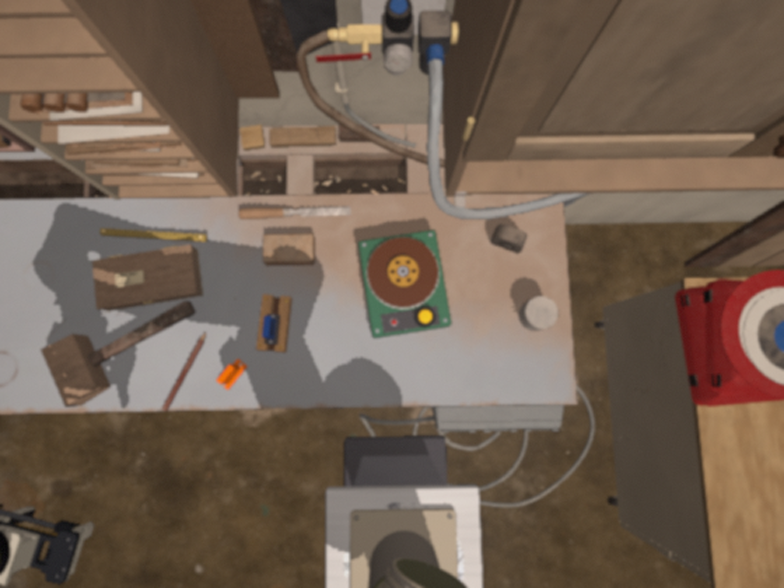

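View pics/both.png

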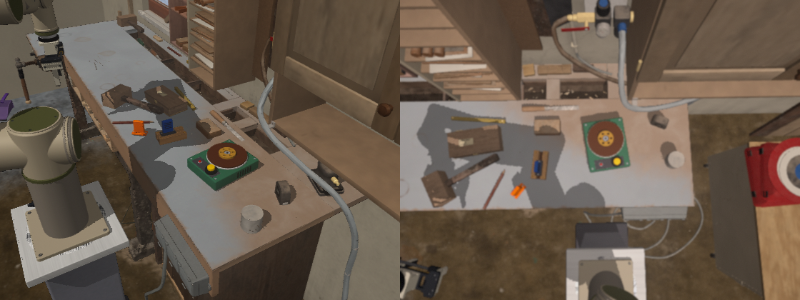

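The picture shows the blue spanner in its wooden stand at top-camera (193,234) and an orange look-alike lying on the bench at (165,268). The blue one standing in the stand's slot fits the description. The ring is at (289,208), the yellow button at about (303,226).

```bash
cat >> h.py <<'E'
from scipy.spatial.transform import Rotation as Ro
def plan(x,y,z,yaw):
    "shift in units (tool axes as they stand), then turn about z in units"
    s=env.state(); R=Ro.from_euler('xyz',s["tool_rot"],degrees=True)
    d=R.inv().apply(np.array([x,y,z])-s["position"])/50
    a=(s["tool_rot"][2]-yaw+180)%360-180
    print("now",np.round(s["position"],1),np.round(s["tool_rot"],2),"shift",np.round(d,3),"turn z",round(a/8,3))
E
python3 - <<'E'
from h import *
m=viewer.camera_model("wrist"); c,d=ray(m,(m["cx"],m["cy"])); s=env.state()
R=Ro.from_euler('xyz',s["tool_rot"],degrees=True)
print("cam in tool",R.inv().apply(c-s["position"]),"axis in tool",R.inv().apply(d), "imgx in tool",R.inv().apply(ray(m,(m["cx"]+100,m["cy"]))[1]-d),m["fovy"])
b=viewer.read_camera("top"); mt=viewer.camera_model("top")
save("pics/crop.png",b,(145,130,335,290),4.2)
plan(420,270,400,180); plan(420,270,400,0)
E
```

```text
cam in tool [80.25606302 -0.13806672 19.32693524] axis in tool [-2.86794447e-01 -1.86155033e-04  9.57992125e-01] imgx in tool [-1.77783753e-04  3.28087679e-01  1.05301279e-05] 69.13245787104424
now [151.2 580.6 404.7] [-180.     0.   165.4] shift [-6.768 -4.657  0.094] turn z -1.825
now [151.2 580.6 404.7] [-180.     0.   165.4] shift [-6.768 -4.657  0.094] turn z 20.675
```

View pics/crop.png

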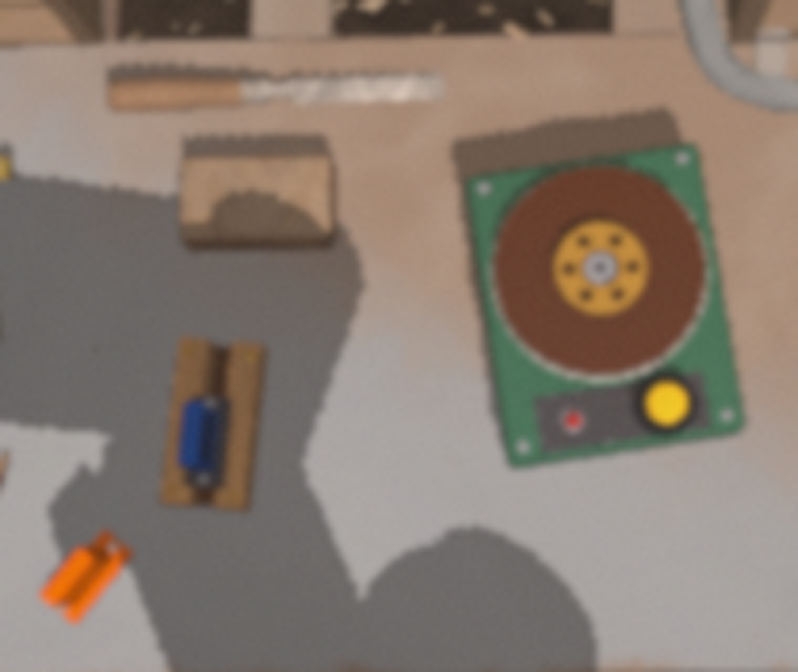

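The crop confirms it: the blue paddle stands in the stand's slot, and the orange spanner lies loose on the bench. The ring's six holes and the yellow button can be seen clearly.

```bash
python3 -m crank '[[[0,0,0,-0.78,-0.456,0,1],[0,0,0,-0.78,-0.456,0,1],[0,0,0,-0.78,-0.456,0,1],[0,0,0,-0.78,-0.456,0,1],[0,0,0,-0.78,-0.456,0,1],[0,0,0,-0.78,-0.456,0,1],[0,0,0,-0.78,-0.456,0,1],[0,0,0,-0.78,-0.456,0,1],[0,0,0,-0.78,-0.456,0,1],[0,0,0,-0.78,-0.456,0,1],[0,0,-0.91,0,0,0,1],[0,0,-0.91,0,0,0,1]]]' 20
python3 - <<'E'
from h import *
b=viewer.read_camera("wrist"); m=viewer.camera_model("wrist"); print(env.state()["position"],env.state()["tool_rot"])
save("pics/w1.png",b,None,1.4)
for n,z in [("spanner_grip",76),("stand_slot",30)]:
    for r in nets.look_for(n,"wrist")[:3]: print(n,np.round(r["at"]),round(r["conf"],2),np.round(at(m,r["at"],z),1))
# blue mask outline
h=cv2.cvtColor(b,cv2.COLOR_RGB2HSV); k=cv2.inRange(h,(105,120,40),(130,255,255))
n,l,st,ce=cv2.connectedComponentsWithStats(k)
for i in range(1,n):
    if st[i,4]>100: print(st[i],ce[i])
E
```

```text
time: 1.7
position: [472.2, 260.2, 404.7]
tool_rot: [-180.0, -0.0, -179.9]
contact_force: [-0.2, -0.3, -0.3]
grip_width: 1.0
finger_force: 0.0
[471.78725282 260.79031064 404.69448022] [-1.79997973e+02 -6.59414368e-03 -1.79408116e+02]
spanner_grip [361. 117.] 0.83 [388.7 341.3  76. ]
spanner_grip [281. 202.] 0.82 [474.6 265.2  76. ]
stand_slot [295. 209.] 0.75 [495.8 282.5  30. ]
[278 183  16  51 671] [285.16691505 208.36512668]
```

View pics/w1.png

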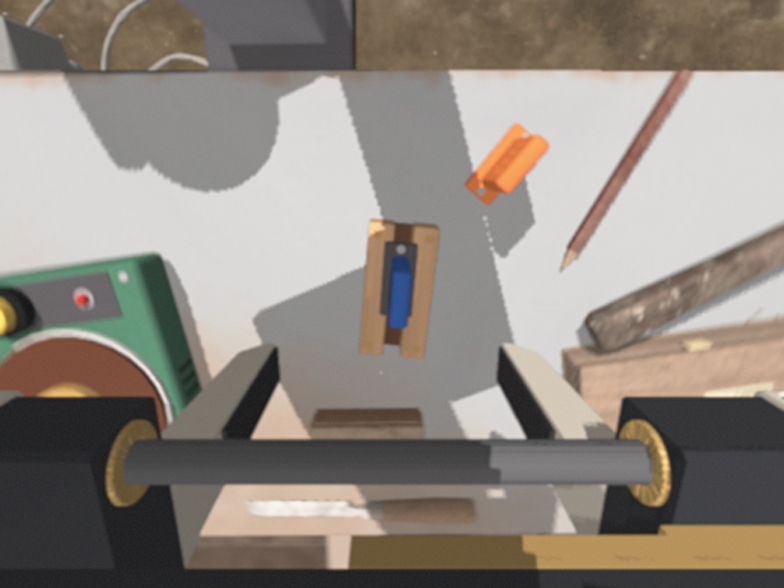

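The picture (scaled by 1.4) shows the stand's top face with corners at about (371,220), (439,228), (425,357) and (360,355). The blue handle is at (399,290) and the orange spanner lies at (508,163).

```bash
cat >> h.py <<'E'
from scipy.optimize import minimize
def fitbox(mask,m,p0,z0,z1,L,W):
    def sil(p):
        c,s=np.cos(p[2]),np.sin(p[2])
        P=[[p[0]+c*a*L/2-s*b*W/2,p[1]+s*a*L/2+c*b*W/2,z] for a in(-1,1) for b in(-1,1) for z in(z0,z1)]
        q=cv2.projectPoints(np.array(P,float),np.array(m["rvec"],float),np.array(m["tvec"],float),K(m),None)[0].reshape(-1,2)
        q=cv2.convexHull(((q+.5)*4-.5).astype(np.float32)).astype(int)
        im=np.zeros((1680,2240),np.uint8); cv2.fillConvexPoly(im,q,255); return cv2.resize(im,(560,420),interpolation=cv2.INTER_AREA).astype(float)/255
    M=(mask>0).astype(float)
    f=lambda p: np.abs(sil(p)-M).sum()
    sx=np.array([p0]+[np.array(p0)+e for e in np.diag([8,8,.15])])
    r=minimize(f,p0,method="Nelder-Mead",options=dict(initial_simplex=sx)); return r.x,r.fun,M.sum()
E
python3 - <<'E'
from h import *
b=viewer.read_camera("wrist"); m=viewer.camera_model("wrist")
C=np.array([[371,220],[439,228],[425,357],[360,355]])/1.4
W=np.array([at(m,p,30) for p in C]); print(np.round(W,1),"ctr",W.mean(0))
d=(W[2]+W[3]-W[0]-W[1]); print("slot yaw",np.degrees(np.arctan2(d[1],d[0])))
h=cv2.cvtColor(b,cv2.COLOR_RGB2HSV); k=cv2.inRange(h,(105,120,30),(130,255,255))
x,f,n=fitbox(k,m,[475,264,np.arctan2(d[1],d[0])],38,94,44,14); print("handle",x[:2],np.degrees(x[2]),f,n)
plan(x[0],x[1],300,180+np.degrees(x[2]))
E
```

```text
[[432.6 248.   30. ]
 [439.5 304.4  30. ]
 [556.4 295.1  30. ]
 [554.1 236.1  30. ]] ctr [495.67676195 270.91391802  30.        ]
slot yaw -5.083257565008205
handle [482.91257447 268.85857588] -1.8390266664096333 110.0 672.0
now [471.1 261.8 404.8] [180.     0.   179.75] shift [-0.236  0.143  2.096] turn z 0.199
```

```bash
python3 -m crank '[[[0,0,0,-0.12,0.07,0.6,1],[0,0,0,-0.11,0.07,0.6,1],[0,0,0,0,0,0.6,1],[0,0,0.4,0,0,0,1],[0,0,0,0,0,0,1],[0,0,0,0,0,0,1]]]'
python3 - <<'E'
from h import *
b=viewer.read_camera("wrist"); m=viewer.camera_model("wrist")
save("pics/w2.png",b,None,1.4)
h=cv2.cvtColor(b,cv2.COLOR_RGB2HSV); k=cv2.inRange(h,(105,100,25),(130,255,255))
for y0 in (-1,-5):
  x,f,n=fitbox(k,m,[482,267,np.radians(y0)],38,94,44,14); print("handle",x[:2],np.degrees(x[2]),f,n)
plan(x[0],x[1],243,180+np.degrees(x[2]))
E
```

```text
time: 2.5
position: [482.7, 269.1, 315.4]
tool_rot: [180.0, 0.1, 176.8]
contact_force: [0.4, 0.5, -0.6]
grip_width: 0.998
finger_force: 0.0
handle [484.13105262 268.40510707] -4.660618606353877 138.71372549019608 1340.0
handle [483.20747298 268.34112078] -5.276086785626271 146.75294117647059 1340.0
now [482.9 269.1 315.8] [1.7995e+02 9.0000e-02 1.7679e+02] shift [-0.005 -0.016  1.456] turn z 0.258
```

View pics/w2.png

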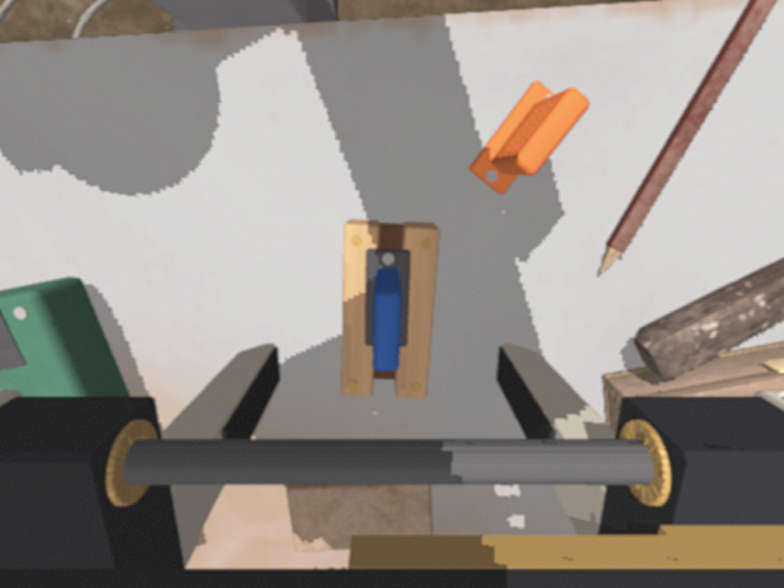

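The spanner is between the fingers, square to the gripper. The stand's corners are at about (346,221), (439,225), (427,397) and (341,394) at 1.4x.

```bash
python3 - <<'E'
from h import *
m=viewer.camera_model("wrist")
C=np.array([[346,221],[439,225],[427,397],[341,394]])/1.4
W=np.array([at(m,p,30) for p in C]); print(np.round(W,1),"ctr",W.mean(0))
d=(W[2]+W[3]-W[0]-W[1]); print("slot yaw",np.degrees(np.arctan2(d[1],d[0])))
for p in ([392,236],[387,378]): print(at(m,np.array(p)/1.4,30))
E
python3 -m crank '[[[0,0,0.25,0,0,0,1],[0,0,0,0,-0.01,0.5,1],[0,0,0,0,0,0.5,1],[0,0,0,0,0,0.4,1],[0,0,0,0,0,0.056,1],[0,0,0,0,0,0,0],[0,0,0,0,0,0,0],[0,0,0,0,0,0,0],[0,0,0,0,0,0,0],[0,0,0,0,0,0,0],[0,0,0,0,0,0,0],[0,0,0,0,0,0,0]]]' 40
```

```text
[[433.7 246.1  30. ]
 [439.4 303.6  30. ]
 [559.3 292.5  30. ]
 [553.5 232.4  30. ]] ctr [496.47406131 268.65734809  30.        ]
slot yaw -5.8962370017823025
[444.61883698 274.05979823  30.        ]
[542.89656979 265.31218958  30.        ]
time: 3.75
position: [482.6, 268.2, 242.0]
tool_rot: [180.0, 0.0, 174.8]
contact_force: [-0.2, -0.0, -0.2]
grip_width: 0.449
finger_force: 0.0
```

```bash
python3 -m crank '[[[0,0,0,0,0,0,0],[0,0,0,0,0,0,0],[0,0,0,0,0,0,0],[0,0,0,0,0,0,0],[0,0,0,0,0,0,0],[0,0,0,0,0,0,0],[0,0,0,0,0,0,0]]]' 40
```

```text
time: 4.45
position: [482.6, 268.2, 241.8]
tool_rot: [-180.0, -0.0, 174.8]
contact_force: [0.2, -0.2, -1.2]
grip_width: 0.15
finger_force: 40.0
```

```bash
python3 -m crank '[[[0,0,0,0,0,-0.5,0],[0,0,0,0,0,-0.75,0],[0,0,0,0,0,-0.75,0],[0,0,0,-0.369,-0.672,0,0],[0,0,0,-0.369,-0.672,0,0],[0,0,0,-0.369,-0.672,0,0],[0,0,0,-0.369,-0.672,0,0],[0,0,0,-0.369,-0.672,0,0],[0,0,0,-0.369,-0.672,0,0],[0,0,0,-0.369,-0.672,0,0],[0,0,0,-0.369,-0.672,0,0],[0,0,0,0,0,0,0]]]' 40
python3 -m crank '[[[0,0,0,0,0,0,0],[0,0,0,0,0,0,0]]]'
python3 - <<'E'
from h import *
b=viewer.read_camera("wrist"); m=viewer.camera_model("wrist")
save("pics/w3.png",b,None,1.4)
for n,z in [("ring_face",72),("inch_button_top",72),("spanner_tip",112)]:
    for r in nets.look_for(n,"wrist")[:2]: print(n,np.round(r["at"]),round(r["conf"],2),np.round(at(m,r["at"],z),1))
# rectify the plane z=72 around the ring, 5 px/mm, +x up, +y left
r=nets.look_for("ring_face","wrist")[0]["at"]; c=at(m,r,72)
g=60; src=np.float32([proj(m,[c[0]+a,c[1]+bb,72]) for a,bb in((g,g),(g,-g),(-g,-g),(-g,g))])
H=cv2.getPerspectiveTransform(src,np.float32([[0,0],[600,0],[600,600],[0,600]]))
o=cv2.warpPerspective(b,H,(600,600),flags=cv2.INTER_CUBIC); save("pics/rect.png",o); print("rect centre",c)
E
```

```text
time: 5.65
position: [606.0, -17.1, 341.7]
tool_rot: [-179.9, 0.0, 174.5]
contact_force: [0.4, -0.3, -1.6]
grip_width: 0.147
finger_force: 40.0
time: 5.85
position: [604.7, -12.2, 341.6]
tool_rot: [180.0, -0.1, 174.8]
contact_force: [-0.2, -0.4, -1.5]
grip_width: 0.151
finger_force: 40.0
ring_face [272. 143.] 0.68 [542.2 -10.3  72. ]
inch_button_top [213.  95.] 0.66 [502.  -52.4  72. ]
inch_button_top [542.  79.] 0.27 [513.5 198.4  72. ]
spanner_tip [276. 244.] 0.71 [613.3 -13.8 112. ]
rect centre [542.20879628 -10.34298054  72.        ]
```

View pics/w3.png

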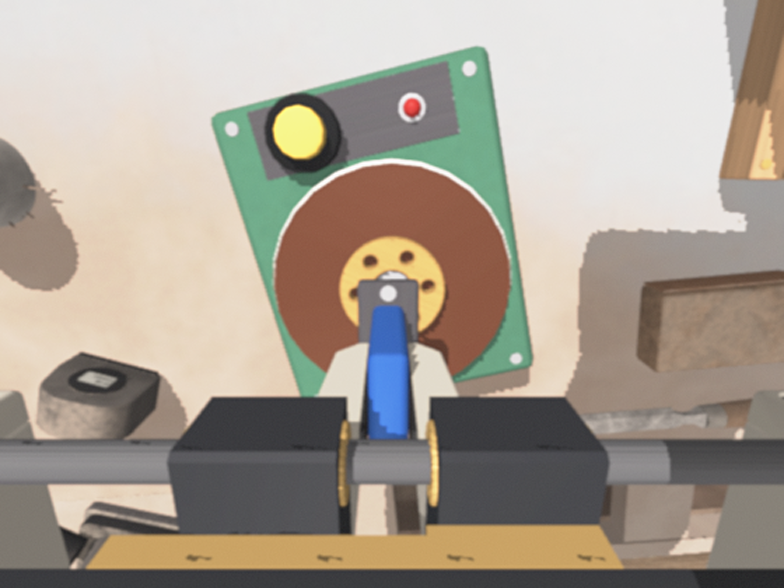

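View pics/rect.png

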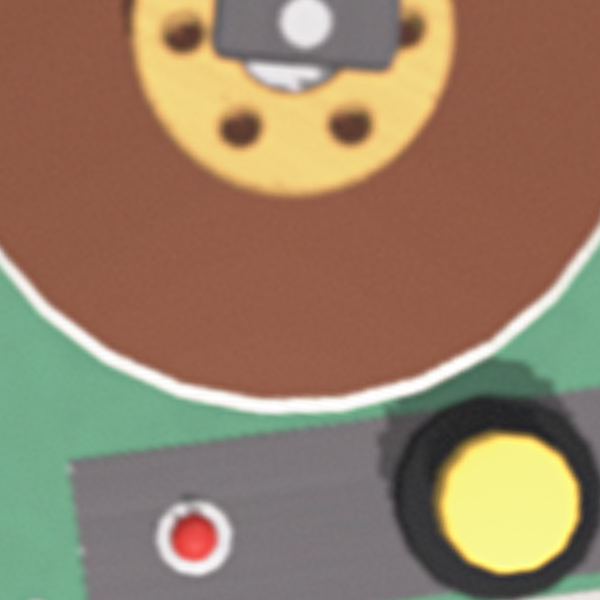

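The ring centre is at about (294,33) in the rectified picture, with opposite holes at (183,34) and (408,30) and others at (241,127) and (350,126). The hole angle is therefore about 30.7° mod 60. The button is at (509,503). In the wrist picture the spanner's near rivet is at (388,293) at 1.4x. The network's ring position was off, so I'll use my own measurement.

```bash
python3 - <<'E'
from h import *
m=viewer.camera_model("wrist"); s=env.state()
R=Ro.from_euler('xyz',s["tool_rot"],degrees=True)
p=at(m,np.array([388,293])/1.4,s["position"][2]-219.8+16); print("rivet in tool",R.inv().apply(p-s["position"]))
for z in(138,):  # head corners seen in front
  for q in([358,281],[418,281]): print("corner",R.inv().apply(at(m,np.array(q)/1.4,z)-s["position"]))
mt=viewer.camera_model("top")
print("top ring",at(mt,(287.9,193.8),72),"top button",at(mt,(303.6,226),72))
print("button rect",542.2+(300-503)/5,-10.3+(300-509)/5)
plan(595.6,-9.2,300,210.7)
E
```

```text
rivet in tool [ 2.58946780e+01 -3.03007816e-02  2.03798855e+02]
corner [ 31.43656743 -13.45329573 204.01436271]
corner [ 31.42176438  13.39695288 204.01679434]
top ring [593.96169509 -10.76440038  72.        ] top button [499.39873789 -53.77318131  72.        ]
button rect 501.6 -52.099999999999994
now [604.9 -12.  342. ] [179.99   0.   174.84] shift [0.189 0.039 0.84 ] turn z -4.483
```

```bash
python3 -m crank '[[[0,0,0,0.214,0.017,0,0],[0,0,-0.897,0,0,0,0],[0,0,-0.897,0,0,0,0],[0,0,-0.897,0,0,0,0],[0,0,-0.897,0,0,0,0],[0,0,-0.897,0,0,0,0],[0,0,0,0,0,0.4,0],[0,0,0,0,0,0.4,0],[0,0,0,0,0,0,0],[0,0,0,0,0,0,0]]]' 40
python3 - <<'E'
from h import *
plan(594.3,-10.2,292,210.7)
b=viewer.read_camera("wrist"); save("pics/w4.png",b,(140,120,420,330),2.8)
E
```

```text
time: 7.1
position: [594.3, -10.7, 301.9]
tool_rot: [180.0, -0.0, -149.3]
contact_force: [0.4, -0.1, -0.9]
grip_width: 0.149
finger_force: 40.0
now [594.3 -10.7 301.9] [ 1.7997e+02 -4.0000e-02 -1.4933e+02] shift [-0.006  0.009  0.199] turn z -0.004
```

View pics/w4.png

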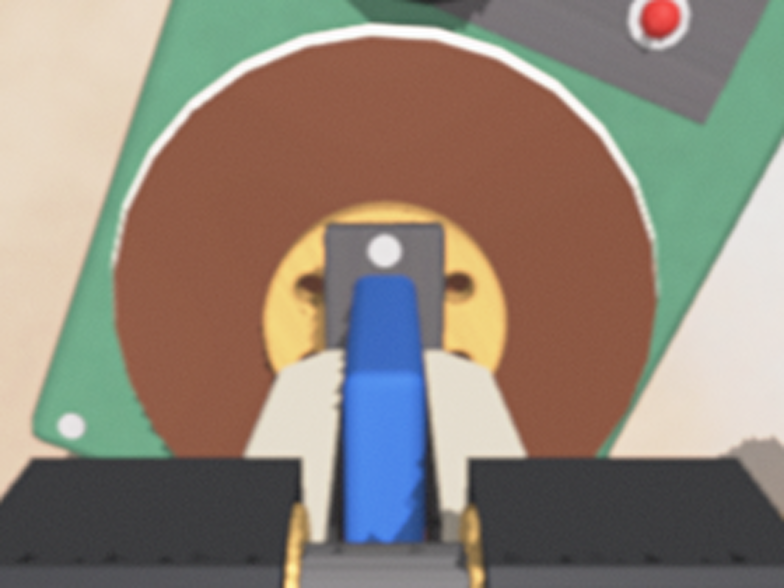

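The view shows the head centred on the ring (384 of 263–506), with the flanking holes symmetric at (310,287) and (460,285). Now descending by feel.

```bash
python3 -m crank '[[[0,0,0,-0.006,0.009,0.1,0],[0,0,0,0,0,0.1,0],[0,0,0,0,0,0.02,0],[0,0,0,0,0,0,0],[0,0,0,0,0,0,0]]]'
python3 -m crank '[[[0,0,0,0,0,0.02,0],[0,0,0,0,0,0.02,0],[0,0,0,0,0,0,0]]]'
```

```text
time: 7.65
position: [594.5, -10.6, 291.0]
tool_rot: [-180.0, 0.0, -149.4]
contact_force: [0.4, 0.1, -0.5]
grip_width: 0.148
finger_force: 40.0
time: 7.95
position: [594.6, -10.6, 288.9]
tool_rot: [-180.0, 0.0, -149.4]
contact_force: [0.7, -0.3, -0.4]
grip_width: 0.148
finger_force: 40.0
```

```bash
python3 -m crank '[[[0,0,0,0,0,0.02,0],[0,0,0,0,0,0.02,0],[0,0,0,0,0,0,0]]]'
python3 -m crank '[[[0,0,0,0,0,0.02,0],[0,0,0,0,0,0.02,0],[0,0,0,0,0,0,0]]]'
```

```text
time: 8.25
position: [594.6, -10.5, 286.9]
tool_rot: [-180.0, 0.0, -149.4]
contact_force: [1.2, 1.5, -2.0]
grip_width: 0.151
finger_force: 40.0
time: 8.55
position: [594.6, -10.5, 284.9]
tool_rot: [-180.0, 0.0, -149.4]
contact_force: [1.9, 0.2, -0.7]
grip_width: 0.15
finger_force: 40.0
```

```bash
python3 -m crank '[[[0,0,0,0,0,0.015,0],[0,0,0,0,0,0,0],[0,0,0.5,0,0,0,0],[0,0,0.5,0,0,0,0],[0,0,0.5,0,0,0,0],[0,0,0.5,0,0,0,0],[0,0,0,0,0,0,0]]]' 50
python3 -c "
from h import *
s=env.state();print(s['moment'],s['contact_force'],s['tool_rot'])"
python3 -m crank '[[[0,0,0.5,0,0,0,0],[0,0,0.5,0,0,0,0],[0,0,0.5,0,0,0,0],[0,0,0.5,0,0,0,0],[0,0,0,0,0,0,0]]]'
python3 -c "
from h import *
s=env.state();print(s['moment'],s['contact_force'],s['tool_rot'])"
```

```text
time: 9.25
position: [594.4, -10.1, 284.2]
tool_rot: [179.9, 0.0, -165.4]
contact_force: [1.3, 4.2, 0.7]
grip_width: 0.149
finger_force: 50.0
[ 0.92140668 -0.2424418   0.17444569] [1.33299752 4.1980293  0.71990955] [ 1.79944715e+02  2.25834648e-03 -1.65396244e+02]
time: 9.75
position: [594.4, -9.7, 284.2]
tool_rot: [179.9, -0.0, 178.7]
contact_force: [0.4, 4.9, 1.1]
grip_width: 0.15
finger_force: 50.0
[ 1.37951099 -0.19107079  0.19247298] [0.43507496 4.93210155 1.07604555] [ 1.79899678e+02 -2.09650024e-02  1.78665049e+02]
```

```bash
python3 -m crank '[[[0,0,0.5,0,0.012,0,0],[0,0,0.5,0,0,0,0],[0,0,0,0,0,0,0]]]'
python3 -c "
from h import *
s=env.state();print(s['moment'],s['contact_force'],s['tool_rot'])"
for i in 1; do python3 -m crank '[[[0,0,0.4,0,0,0,0],[0,0,0,0,0,0,0]]]' >/dev/null; python3 -c "
from h import *
s=env.state();print(s['moment'],s['contact_force'],s['tool_rot'])"; done
python3 -m crank '[[[0,0,0.4,0,0,0,0],[0,0,0,0,0,0,0]]]' >/dev/null; python3 -c "
from h import *
s=env.state();print(s['moment'],s['contact_force'],s['tool_rot'])"
```

```text
time: 10.05
position: [594.4, -9.3, 284.1]
tool_rot: [179.9, -0.0, 170.7]
contact_force: [0.7, 5.5, 0.1]
grip_width: 0.147
finger_force: 50.0
[ 1.2054253  -0.21357283  0.09541622] [0.74409969 5.47148725 0.08297321] [ 1.79927173e+02 -3.74487383e-02  1.70664625e+02]
[ 1.31527879 -0.18982488  0.19397813] [ 1.28969197  6.44766643 -0.08551429] [ 1.79913608e+02 -3.49512994e-02  1.67502113e+02]
[ 1.37169105 -0.25160983  0.15534208] [1.10268652 6.24492821 0.09728598] [ 1.79906709e+02 -4.16445766e-02  1.64301590e+02]
```

```bash
p(){ python3 -c "
from h import *
s=env.state();print(s['moment'],s['contact_force'],s['tool_rot'])"; }
python3 -m crank '[[[0,0,0.4,0,0.01,0,0],[0,0,0,0,0,0,0]]]' >/dev/null; p
python3 -m crank '[[[0,0,0.4,0,0,0,0],[0,0,0,0,0,0,0]]]' >/dev/null; p
python3 -m crank '[[[0,0,0.4,0,0,0,0],[0,0,0,0,0,0,0]]]' >/dev/null; p
```

```text
[ 1.13621246 -0.11490092  0.15437656] [0.43080434 5.84852992 0.70860304] [ 1.79938157e+02 -4.39725678e-02  1.61099961e+02]
[ 1.26283751 -0.15671973  0.31979156] [ 0.03663447  5.36130412 -0.07948517] [ 1.79928376e+02 -5.09347970e-02  1.57913409e+02]
[ 1.19516038 -0.17723659  0.97928008] [-0.36152066  5.99349723  0.33617509] [ 1.79943564e+02 -4.64568198e-02  1.54763069e+02]
```

The moment rose from 0.2 to 0.98 N m, so the ring is against its stop. I'll unload within the play and lift out.

```bash
python3 -m crank '[[[0,0,-0.5,0,0,0,0],[0,0,0,0,0,0,0]]]'; python3 -c "
from h import *
s=env.state();print(s['moment'],s['contact_force'],s['tool_rot'])"
python3 -m crank '[[[0,0,0,0,0,-0.1,0],[0,0,0,0,0,-0.1,0],[0,0,0,0,0,-0.5,0],[0,0,0,0,0,-0.5,0],[0,0,0,0,0,0,0],[0,0,0,0,0,0,0]]]'
python3 - <<'E'
from h import *
b=viewer.read_camera("wrist"); m=viewer.camera_model("wrist"); save("pics/w5.png",b,(140,60,420,330),2.2); s=env.state()
plan(482.6,268.2,s["position"][2],174.8); print(s["contact_force"],s["moment"])
E
```

```text
time: 11.25
position: [594.6, -8.8, 284.1]
tool_rot: [179.9, -0.0, 158.9]
contact_force: [1.1, 7.0, -1.0]
grip_width: 0.149
finger_force: 50.0
[ 1.31649954 -0.35346027  0.1663471 ] [ 1.13650995  6.99896756 -0.95082289] [ 1.79935546e+02 -3.74137465e-02  1.58866601e+02]
time: 11.85
position: [594.7, -9.9, 344.3]
tool_rot: [-180.0, 0.1, 158.6]
contact_force: [0.5, 0.3, -1.3]
grip_width: 0.152
finger_force: 50.0
now [594.3  -9.8 343.1] [-1.7995e+02 -6.0000e-02  1.5864e+02] shift [4.106e+00 4.364e+00 1.000e-03] turn z -2.02
[ 0.3934004  -0.69348779 -1.91298128] [0.011212   0.02917766 0.00700917]
```

View pics/w5.png

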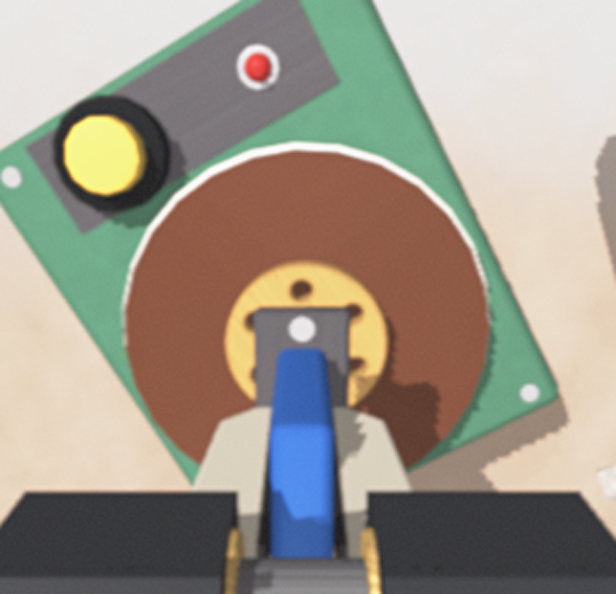

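The ring has turned with the spanner: the hole at (301,290) now lies in line with it. Returning to the stand.

```bash
python3 -m crank '[[[0,0,0,0.513,0.5455,0,0],[0,0,0,0.513,0.5455,0,0],[0,0,0,0.513,0.5455,0,0],[0,0,0,0.513,0.5455,0,0],[0,0,0,0.513,0.5455,0,0],[0,0,0,0.513,0.5455,0,0],[0,0,0,0.513,0.5455,0,0],[0,0,0,0.513,0.5455,0,0],[0,0,-0.673,0,0,0,0],[0,0,-0.673,0,0,0,0],[0,0,-0.673,0,0,0,0],[0,0,0,0,0,0,0]]]'
python3 -m crank '[[[0,0,0,0,0,0,0],[0,0,0,0,0,0,0]]]'; python3 -c "
from h import *
plan(482.6,268.4,250,174.8)"
```

```text
time: 13.1
position: [482.4, 268.2, 342.1]
tool_rot: [-179.9, -0.2, 174.9]
contact_force: [0.3, -0.6, -1.7]
grip_width: 0.147
finger_force: 50.0
time: 13.3
position: [482.9, 268.2, 343.4]
tool_rot: [-180.0, -0.1, 174.7]
contact_force: [0.3, 0.5, -0.9]
grip_width: 0.147
finger_force: 50.0
now [482.9 268.2 343.4] [-1.7996e+02 -6.0000e-02  1.7465e+02] shift [0.004 0.005 1.868] turn z -0.018
```

```bash
python3 -m crank '[[[0,0,0,0,0.01,0.5,0],[0,0,0,0,0,0.5,0],[0,0,0,0,0,0.5,0],[0,0,0,0,0,0.25,0],[0,0,0,0,0,0.1,0],[0,0,0,0,0,0.1,0],[0,0,0,0,0,0.04,0],[0,0,0,0,0,0,0]]]'
python3 -m crank '[[[0,0,0,0,0,0.02,0],[0,0,0,0,0,0.01,0],[0,0,0,0,0,0,0]]]'
```

```text
time: 14.1
position: [483.4, 269.1, 245.4]
tool_rot: [180.0, 0.1, 174.8]
contact_force: [0.5, -0.9, -1.2]
grip_width: 0.149
finger_force: 50.0
time: 14.4
position: [483.1, 269.0, 243.5]
tool_rot: [180.0, 0.0, 174.8]
contact_force: [0.0, -0.2, -0.9]
grip_width: 0.149
finger_force: 50.0
```

```bash
python3 -m crank '[[[0,0,0,0,0,0.02,0],[0,0,0,0,0,0.01,0],[0,0,0,0,0,0,0]]]'
python3 -m crank '[[[0,0,0,0,0,0,0.3],[0,0,0,0,0,0,0.4],[0,0,0,0,0,0,0.5],[0,0,0,0,0,0,0.5],[0,0,0,0,0,0,0.5],[0,0,0,0,0,0,0.5]]]'
```

```text
time: 14.7
position: [483.1, 269.0, 241.8]
tool_rot: [180.0, 0.0, 174.8]
contact_force: [0.0, -0.1, -0.0]
grip_width: 0.15
finger_force: 50.0
time: 15.3
position: [483.0, 268.9, 241.7]
tool_rot: [-180.0, -0.0, 174.8]
contact_force: [0.0, 0.9, -0.8]
grip_width: 0.495
finger_force: 0.0
```

Lift clear slowly, then look.

```bash
python3 -m crank '[[[0,0,0,0,0,-0.2,0.6],[0,0,0,0,0,-0.5,0.6],[0,0,0,0,0,-0.7,0.6],[0,0,0,0,0,-0.9,0.6],[0,0,0,0,0,0,0.6],[0,0,0,0,0,0,0.6]]]'
python3 - <<'E'
from h import *
b=viewer.read_camera("wrist"); m=viewer.camera_model("wrist"); save("pics/w6.png",b,(200,120,380,300),3)
h=cv2.cvtColor(b,cv2.COLOR_RGB2HSV); k=cv2.inRange(h,(105,100,25),(130,255,255))
x,f,n=fitbox(k,m,[483,268,-.09],38,94,44,14); print("handle",x[:2],np.degrees(x[2]),f,n)
t=viewer.read_camera("top"); mt=viewer.camera_model("top"); h=cv2.cvtColor(t,cv2.COLOR_RGB2HSV)
k=cv2.inRange(h,(24,170,150),(34,255,255)); k[:200]=0;k[250:]=0;k[:,:285]=0;k[:,325:]=0
mo=cv2.moments(k,True); print("button",mo["m00"],at(mt,(mo["m10"]/mo["m00"],mo["m01"]/mo["m00"]),72))
plan(500,-53,340,180)
E
```

```text
time: 15.9
position: [483.6, 269.2, 359.2]
tool_rot: [179.9, 0.2, 174.8]
contact_force: [0.1, -0.4, -0.4]
grip_width: 0.604
finger_force: 0.0
handle [481.60185825 268.32330868] -5.2553056734273955 106.79607843137254 942.0
button 5.0 [495.91989444 -55.39778406  72.        ]
now [482.8 268.8 356. ] [-1.7997e+02 -5.0000e-02  1.7479e+02] shift [-0.928 -6.378  0.323] turn z -0.651
```

View pics/w6.png

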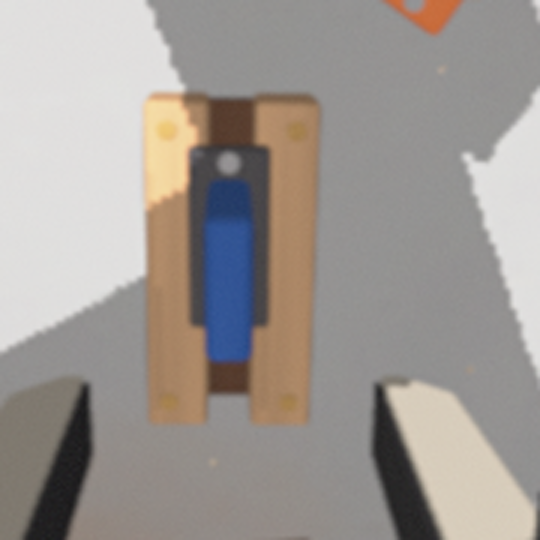

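The spanner stands properly in the slot, head flat across it, and the gripper has let go of it. On to the button.

```bash
python3 -m crank '[[[0,0,0,-0.116,-0.797,0,0],[0,0,0,-0.116,-0.797,0,0],[0,0,0,-0.116,-0.797,0,0],[0,0,0,-0.116,-0.797,0,0],[0,0,0,-0.116,-0.797,0,0],[0,0,0,-0.116,-0.797,0,0],[0,0,0,-0.116,-0.797,0,0],[0,0,0,-0.116,-0.797,0,0],[0,0,0,0,0,0.6,0],[0,0,0,0,0,0.6,0],[0,0,0,0,0,0.4,0],[0,0,0,0,0,0,0]]]' 20
python3 -m crank '[[[0,0,0,0,0,0,0],[0,0,0,0,0,0,0]]]'
python3 - <<'E'
from h import *
b=viewer.read_camera("wrist"); m=viewer.camera_model("wrist"); save("pics/w7.png",b,(140,90,420,330),2.4)
h=cv2.cvtColor(b,cv2.COLOR_RGB2HSV); k=cv2.inRange(h,(24,90,150),(34,255,255))
n,l,st,ce=cv2.connectedComponentsWithStats(k)
for i in range(1,n):
    if st[i,4]>100: print(st[i],at(m,ce[i],72))
plan(500.5,-53,262,174.8)
E
```

```text
time: 17.2
position: [497.9, -52.5, 271.6]
tool_rot: [179.9, -0.5, 174.8]
contact_force: [-0.4, 0.3, -0.6]
grip_width: 0.007
finger_force: 0.0
time: 17.4
position: [500.8, -52.7, 277.8]
tool_rot: [-180.0, 0.1, 174.8]
contact_force: [-0.8, 0.3, 0.3]
grip_width: 0.004
finger_force: 0.0
[258 227  39  22 592] [495.72589566 -52.49726036  72.        ]
now [500.9 -52.7 278. ] [-1.7999e+02  1.1000e-01  1.7481e+02] shift [ 0.008 -0.006  0.321] turn z 0.001
```

View pics/w7.png

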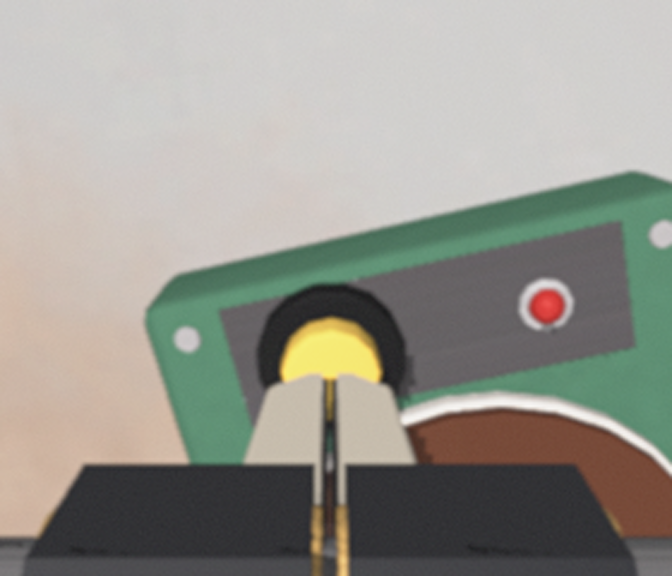

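The closed fingertips (330,378) are centred over the yellow button (330,350). Pressing down.

```bash
python3 -m crank '[[[0,0,0,0,0,0.2,0],[0,0,0,0,0,0.14,0],[0,0,0,0,0,0.04,0],[0,0,0,0,0,0,0]]]'
python3 -m crank '[[[0,0,0,0,0,0.03,0],[0,0,0,0,0,0.03,0],[0,0,0,0,0,0.03,0],[0,0,0,0,0,0,0]]]'
python3 -m crank '[[[0,0,0,0,0,0.02,0],[0,0,0,0,0,0.02,0],[0,0,0,0,0,0,0]]]'
```

```text
time: 17.85
position: [500.1, -52.7, 257.2]
tool_rot: [180.0, -0.1, 174.8]
contact_force: [-0.8, 0.5, 1.9]
grip_width: 0.008
finger_force: 1.0
time: 18.25
position: [500.3, -52.7, 253.2]
tool_rot: [180.0, -0.0, 174.8]
contact_force: [-2.9, 1.0, 3.7]
grip_width: 0.005
finger_force: 2.2
time: 18.55
position: [500.5, -52.8, 252.2]
tool_rot: [-180.0, 0.0, 174.8]
contact_force: [-6.3, 1.7, 13.6]
grip_width: 0.004
finger_force: 6.7
```

Bottomed out at 13.6 N. Holding, then releasing.

```bash
python3 -m crank '[[[0,0,0,0,0,0,0],[0,0,0,0,0,0,0],[0,0,0,0,0,0,0],[0,0,0,0,0,0,0],[0,0,0,0,0,0,0],[0,0,0,0,0,0,0],[0,0,0,0,0,0,0],[0,0,0,0,0,0,0],[0,0,0,0,0,0,0],[0,0,0,0,0,0,0],[0,0,0,0,0,0,0],[0,0,0,0,0,0,0]]]'
python3 -m crank '[[[0,0,0,0,0,0,0],[0,0,0,0,0,0,0],[0,0,0,0,0,0,0],[0,0,0,0,0,0,0],[0,0,0,0,0,0,0],[0,0,0,0,0,0,0],[0,0,0,0,0,0,0],[0,0,0,0,0,0,0],[0,0,0,0,0,0,0],[0,0,0,0,0,0,0],[0,0,0,0,0,0,0],[0,0,0,0,0,0,0]]]'
python3 -m crank '[[[0,0,0,0,0,0,0],[0,0,0,0,0,0,0],[0,0,0,0,0,0,0],[0,0,0,0,0,0,0]]]'
python3 -m crank '[[[0,0,0,0,0,-0.2,0],[0,0,0,0,0,-0.5,0],[0,0,0,0,0,-0.8,0],[0,0,0,0,0,-0.8,0],[0,0,0,0,0,0,0],[0,0,0,0,0,0,0],[0,0,0,0,0,0,0]]]'
python3 -c "
from h import *
order.sign_off()"
```

```text
time: 19.75
position: [500.4, -52.8, 252.2]
tool_rot: [-180.0, 0.0, 174.8]
contact_force: [-7.5, 1.4, 13.1]
grip_width: 0.004
finger_force: 6.7
time: 20.95
position: [500.4, -52.8, 252.2]
tool_rot: [-180.0, 0.0, 174.8]
contact_force: [-7.0, 1.5, 13.4]
grip_width: 0.004
finger_force: 6.7
time: 21.35
position: [500.4, -52.7, 252.2]
tool_rot: [-180.0, 0.0, 174.8]
contact_force: [-8.2, 1.0, 14.2]
grip_width: 0.004
finger_force: 6.7
time: 22.05
position: [500.0, -52.7, 364.9]
tool_rot: [180.0, -0.1, 174.8]
contact_force: [1.3, 0.4, -0.9]
grip_width: 0.002
finger_force: 0.0
the job is handed in; nothing more can be done
```

The ring is turned clockwise to its stop (turning moment rose from 0.2 to about 1 N m), the spanner is back in its slot and let go, the yellow button was held down about 2.8 s and released, and the job was handed in at about 22 s; the verdict was not shown.

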